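Put three mixed-up tin railway exhibits back on their own display stands

TASK

Three tin railway toys stand on one another's display stands: rest one on the middle of the free felt mat and let go of it, then move them round until the locomotive stands lengthwise on the oblong stand, the station house square-on on the square stand and the water tower on the round stand, each upright in the middle. Set them down gently, without dropping or tipping any. Do not disturb the disc signal, the buffer stop or the polish tin among them.

Things in the scene. Friction and masses are not known exactly. Their poses are not given: they have to be found in the camera images.
- loco: Tin locomotive, loose, 150 x 58 x 104 mm high, 0.3 kg. Origin: centre of underside (wheel treads); x points lengthwise to the chimney end, z up. Brass boiler 48 mm thick along x, x -28 to +70 mm, axis at z = 60: grip it across y near x = +10, z = 62. Chassis plate top z = 34; cab x -75 to -28, top z = 92; chimney 18 mm wide at x = +55, top z = 104. Starts on the round stand, at any angle.
- house: Tin station house, loose, 0.25 kg: base plate 70 x 70 x 6 mm, pale walls 54 x 54 mm in plan up to z = 58 mm, gable roof (no eaves) with ridge along x, top z = 87. Origin: centre of underside; x, y square to the walls, z up. Grip either pair of parallel walls (54 mm) from above at z = 46 mm. Starts on the oblong stand.
- tower: Tin water tower, loose, 0.25 kg: round foot of diameter 72 mm, 6 mm thick, thin legs, plain steel tank of diameter 54 mm from z = 52 to 96 mm, low cone, top z = 108 mm. Origin: centre of underside, z up; round, so yaw does not matter. Grip the tank from above at z = 76 mm. Starts on the square stand.
- stand_oblong: Oblong white display stand, fixed, 170 (x) x 76 (y) x 25 mm high; the locomotive belongs on it, lengthwise, either way round. Origin: centre of the underside, on the table; the top is at z = 25 mm.
- stand_square: Square white display stand, fixed, 110 x 110 x 25 mm high; the station house belongs on it, in any of the four square-on positions. Origin: centre of the underside, on the table; x and y are along its edges; the top is at z = 25 mm.
- stand_round: Round white display stand, fixed, diameter 120 mm, 25 mm high; the water tower belongs on it. Origin: centre of the underside, on the table; the top is at z = 25 mm.
- mat: Free dark blue felt mat lying on the table, fixed, 140 (x) x 120 (y) x 4 mm thick: the spare place on which one toy is set down on the way. Origin: centre of the underside; the top is at z = 4 mm.
- signal: Small disc signal, a bystander, loose, 125 mm high: dark round foot of diameter 52 mm, thin post and a red disc of diameter 40 mm at the top. Origin: centre of the underside, z up. Leave it alone.
- buffer: Small buffer stop, a bystander, loose: dark plate 40 x 56 mm with two wooden posts and a cross beam, 38 mm high. Origin: centre of the underside, z up. Leave it alone.
- polish: Round aluminium polish tin, a bystander, loose, diameter 50 mm, 34 mm high. Origin: centre of the underside, z up. Leave it alone.
There are look-alikes about, which are no part of the job. Of the things that look like the mat, take the one that is nearest to the robot's base at the start. Leave any pink or purple look-alike of the house alone.

How it is judged:
On the way:
1. one of the three toys has been set down upright on the felt mat, within 45 mm of its middle, and released (((horizontal distance between loco and mat below 0.045 m and z of loco in the frame of mat below 0.009 m and angle between loco's own z axis and vertical below 0.1 rad and linear speed of loco below 0.03 m/s and contact force between the fingers and loco below 0.1 N) or (horizontal distance between house and mat below 0.045 m and z of house in the frame of mat below 0.009 m and angle between house's own z axis and vertical below 0.1 rad and linear speed of house below 0.03 m/s and contact force between the fingers and house below 0.1 N) or (horizontal distance between tower and mat below 0.045 m and z of tower in the frame of mat below 0.009 m and angle between tower's own z axis and vertical below 0.1 rad and linear speed of tower below 0.03 m/s and contact force between the fingers and tower below 0.1 N))), for 0.2 s.
At the end, for the whole second after the job is handed in: Locomotive on the oblong, station house on the square, water tower on the round stand: each upright, released, at rest, within 14 mm of the middle; locomotive lengthwise within 0.2 rad (either way round), house square to its stand within 0.2 rad (horizontal distance between loco and stand_oblong below 0.014 m and z of loco in the frame of stand_oblong between 0.021 and 0.029 m and angle between each of loco, house, tower's own z axis and vertical below 0.08 rad and linear speed of each of loco, house, tower below 0.02 m/s and contact force between the fingers and loco below 0.1 N and horizontal distance between house and stand_square below 0.014 m and z of house in the frame of stand_square between 0.021 and 0.029 m and contact force between the fingers and house below 0.1 N and horizontal distance between tower and stand_round below 0.014 m and z of tower in the frame of stand_round between 0.021 and 0.029 m and contact force between the fingers and tower below 0.1 N and angle between the x axis of loco and the x axis of stand_oblong, either way round below 0.2 rad and (angle between the x axis of house and the x axis of stand_square, either way round below 0.2 rad or angle between the x axis of house and the y axis of stand_square, either way round below 0.2 rad)); the robot touches nothing.
It fails at once if one of the three toys is tipped more than 30 degrees (angle between any of loco, house, tower's own z axis and vertical above 0.52 rad).
It fails at once if one of the three toys is dropped: faster than 0.7 m/s (a fall of 25 mm) with no finger on it ((linear speed of loco above 0.7 m/s and contact force between the fingers and loco below 0.01 N) or (linear speed of house above 0.7 m/s and contact force between the fingers and house below 0.01 N) or (linear speed of tower above 0.7 m/s and contact force between the fingers and tower below 0.01 N)).
It fails at once if the disc signal, buffer stop or polish tin is shifted more than 30 mm or tipped more than 30 degrees (distance of any of signal, buffer, polish from where it was at the start of the episode above 0.03 m or angle between any of signal, buffer, polish's own z axis and vertical above 0.52 rad).
It also fails if it takes over 125 s, if anything falls off the work surface, if the arm or the gripper's body presses on something with over 40 N, if the wrist force passes 120 N, or if a joint passes its speed limit or range.

ROBOT

A 7-joint arm with a two-finger parallel gripper is mounted at the origin on the work surface. World frame = base frame: x ahead of the robot, y to its left, z up, the work surface at z = 0. Lengths are in m, angles in rad, forces in N, time in s.
With the tool pointing down it reaches from about 0.4 to 0.85 m from the base axis. Payload 10.4 kg.
Tool frame: the origin (TCP) lies midway between the tips of the shut fingers; the grasp point (between the pads) lies 19 mm behind it (manip.tcp_to_grasp is the distance from the TCP to the grasp point, in m); z points along the fingers, y is the line along which they close (so a half turn about z gives the same grasp; the last joint's range is limited). The gripper opens to 85 mm and grips with 20 to 120 N. Pads are 22 mm wide; open, the fingers measure 114 mm over their backs; the gripper's body (76 mm by 85 mm) begins 54 mm behind the grasp point. The pads swing forward as they close: fully open they stand 13 mm farther back than shut.
Start: joints at [-1.234, 0.332, -0.065, 1.46, 0.022, 1.35, -0.088], TCP at [0.22, 0.585, 0.231] pointing down, gripper open.
Joint ranges: [-2.6, 2.6], [-0.5, 2.12], [-1.47, 1.34], [0.16, 2.42], [-1.27, 4.41], [0.06, 2.06], [-2.6, 2.6]. Speed limits (rad/s): [2.22, 2.22, 2.79, 2.79, 3.14, 3.14, 3.14].

INTERFACE

Orientations are given as a unit quaternion [x, y, z, w].
In Python, from workcell import manip gives the robot as it stands.
- The arm moves only by the shell command python3 -m jog 'ROWS' [FORCE]. ROWS is a JSON object of lists of equal length, an entry for each row: "offset": the shift along the world's x, y, z in m, a list of three; "yaw": the turn about the world's z in degrees; "jaw": the closure, from 0 (fully open) to 1 (shut). A call has 1 to 20 rows; each row shifts and turns the commanded pose from where the row before left it; what a row does not reach is not made up. A row lasts 1/12 s, in which the tool goes at most 41.7 mm and 7.16 degrees, less where a joint would pass 70% of its speed; a pose out of reach is approached as far as the arm can. A call is refused whole if a number of a shift passes 0.0417 or a number of a turn 7.16, either way. A call with a gripper value outside its range is refused whole. The fingers move at their own pace and stop on an object; FORCE is the grip in N (left out, the last holds). Time passes only in rows, so rows that do not move let the fingers close. It gives the time, the measured TCP pose, the force, the opening and the grip force at its end, in the units of the state.
- manip.get_obs(): the state, without advancing time (a new reading comes with each control period).
- manip.camera(name): name is "scene" or "top"; returns a dict with "frame" (400x640x3 uint8, red, green, blue), "camera_matrix" (3x3 intrinsics, pixels), "eye" and "attitude" of the camera in the world. Camera axes: x right, y up, looking along -z (the intrinsics and any distortion apply to the point x, -y, -z); pixel columns grow to the right and rows downward; lengths in m; the calibration is good to about 2 mm. A picture is of the moment at which its call begins. There is no depth.
- manip.hand_in(): hands the job in; it is judged then, once.
Trained networks look in a picture, given as the dict that the camera call returned (one of the last four; its "shot" number tells which), for a name from the list of things; names that differ only in an ending like _2 or _b are one class to them, and where a whole thing is asked for, a point or a joint stands for the part that bears it (a point fixed in the world has none). Each returns a list of dicts, best first, with "score" (0 to 1); they miss things now and then, are a little off and sometimes report something else, mostly with a low value. They report only what shows in the picture. A call takes as long as a camera call. They do not tell look-alikes from the thing itself.
- manip.masks_of(picture, name): "region" (400x640 bool, what is visible of it).
- manip.tip_of(picture, name): "at" ([x, y, z] in m, in world coordinates, good to about 4 mm: a listed point, or the origin of a listed thing).
The state is a dict: "clock": time; "joint_pos": joint angles; "joint_velocities": joint speeds; "tau": joint torques, N m; "position": TCP position; "ee_rot": TCP orientation; "ft_force": force on the tool from outside, world axes, zero at the start; "torque": the same for the moment, N m; "grip_width": opening from 0.0 (shut) to 1.0 (fully open); "grasp_force": force on a finger pad.
Only numpy, scipy, OpenCV 4.12 (cv2) and the standard library are available. Lean on these libraries where they do the work, as an engineer would, in place of code of your own. Each camera call takes 0.05 s, during which the arm holds its last target. There are 200 camera calls.

## Working session

There is one attempt and no reset: what is moved stays moved. The work goes in short steps, Python scripts to look and compute and a shell command to move; the robot and the scene stay as the last step left them, time stands still between calls to the robot, and variables do not carry over. Pictures are saved under pics/ and viewed, at most 14 in all, crops included, and the job is handed in when it is done.

```bash
mkdir -p pics
cat > h.py <<'E'
from workcell import manip
import numpy as np, cv2
def snap(n,save=None):
    p=manip.camera(n)
    if save: cv2.imwrite(f'pics/{save}.png',p['frame'][:,:,::-1])
    return p
E
python3 - <<'E'
from h import *
for c in ('top','scene'):
    p=snap(c,c+'0')
    print(c,p['eye'],p['attitude'],p['camera_matrix'],[k for k in p])
    for n in 'loco house tower stand_oblong stand_square stand_round mat signal buffer polish'.split():
        for d in manip.tip_of(p,n):
            print(n,np.round(d['at'],3),round(d['score'],2))
o=manip.get_obs();print(o, manip.tcp_to_grasp)
E
```

```text
top [0.36217609 0.16828872 1.2709601 ] [-0.03448052  0.03668279  0.71286362 -0.69949333] [[431.97564947   0.         317.18793349]
 [  0.         431.97564947 197.59638535]
 [  0.           0.           1.        ]] ['frame', 'camera_matrix', 'eye', 'attitude', 'shot']
loco [ 0.482 -0.313  0.024] 0.79
house [ 0.29   0.188 -0.003] 0.78
house [ 0.325 -0.086  0.001] 0.73
house [ 0.661 -0.078  0.025] 0.65
tower [0.491 0.046 0.02 ] 0.67
stand_oblong [ 0.663 -0.081  0.001] 0.94
stand_square [0.477 0.039 0.002] 0.59
stand_round [ 0.482 -0.316  0.002] 0.63
mat [ 0.364  0.663 -0.   ] 0.98
mat [0.581 0.3   0.001] 0.56
signal [0.67  0.101 0.001] 0.78
buffer [ 0.694 -0.307 -0.001] 0.7
buffer [ 0.664 -0.083 -0.004] 0.59
polish [ 0.462 -0.13   0.004] 0.75
scene [ 1.24456662 -0.22783292  1.38305664] [0.24286593 0.14904146 0.48346482 0.82768627] [[488.85882187   0.         325.48589974]
 [  0.         488.85882187 200.88417179]
 [  0.           0.           1.        ]] ['frame', 'camera_matrix', 'eye', 'attitude', 'shot']
loco [ 0.481 -0.316  0.023] 0.77
house [ 0.335 -0.078 -0.001] 0.87
house [ 0.
[... 397 characters left out ...]
: array([-1.23361183,  0.33219599, -0.06467177,  1.46010868,  0.02158216,
        1.34991832, -0.08847982]), 'joint_velocities': array([-0.00033562,  0.00060137,  0.00051592, -0.0003425 ,  0.00052939,
       -0.00012016,  0.00166445]), 'tau': array([-1.06366700e-03, -6.25222492e+01,  4.85965947e-02, -3.91832793e+01,
        1.64313416e-02,  1.79782939e-03,  2.39396803e-05]), 'position': array([0.22004316, 0.58499543, 0.2313358 ]), 'ee_rot': array([ 1.78927001e-01,  9.83862352e-01,  3.28376975e-05, -6.80424623e-06]), 'ft_force': array([-0.35665331, -0.04612567,  0.06294311]), 'torque': array([ 0.00379215,  0.06066372, -0.04437875]), 'grasp_force': 0.0, 'grip_width': 0.9988212204307655} 0.0187
```

View pics/top0.png

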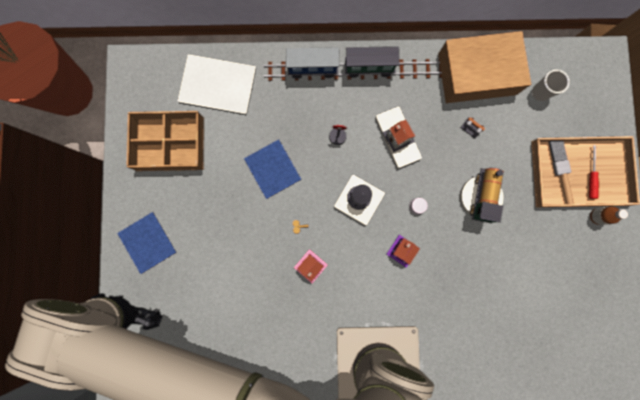

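View pics/scene0.png

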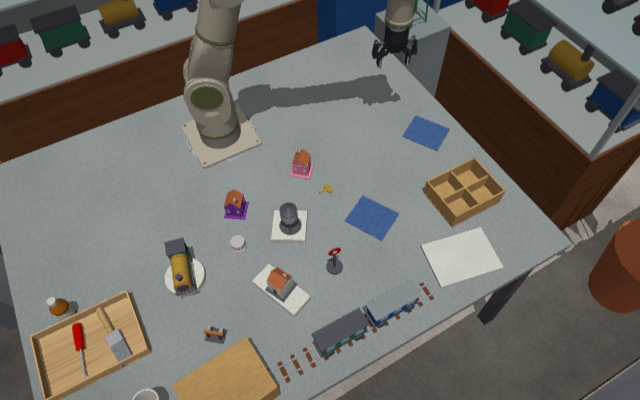

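Top view: candidates for the house are (400,135) on the oblong stand, pink (311,267) and purple (404,250), so I take (400,135). Candidates for the mat are (272,168), at 0.65 m, and (147,242), at 0.76 m, so I take (272,168). The tower at (360,197) and the loco at (489,195) have no twins, apart from the wagons on the shelf and track.

Next I fit the poses to the masks by silhouette in both cameras.

```bash
cat >> h.py <<'E'
from scipy.spatial.transform import Rotation as R
from scipy.optimize import minimize
def proj(p,P):
    q=(np.asarray(P)-p['eye'])@R.from_quat(p['attitude']).as_matrix()
    q=q*[1,-1,-1]; u=q@p['camera_matrix'].T
    return u[:,:2]/u[:,2:]
def box(x0,x1,y0,y1,z0,z1): return np.array([[x,y,z] for x in(x0,x1) for y in(y0,y1) for z in(z0,z1)])/1000
def cyl(r0,z0,r1,z1,cx=0):
    t=np.linspace(0,2*np.pi,24,endpoint=False)
    return np.array([[cx+r*np.cos(a),r*np.sin(a),z] for r,z in((r0,z0),(r1,z1)) for a in t])/1000
def boil():
    t=np.linspace(0,2*np.pi,24,endpoint=False)
    return np.array([[x,24*np.cos(a),60+24*np.sin(a)] for x in(-28,70) for a in t])/1000
M={'loco':[box(-75,75,-29,29,0,34),box(-75,-28,-29,29,34,92),boil(),cyl(9,80,9,104,55)],
'house':[box(-35,35,-35,35,0,6),np.vstack([box(-27,27,-27,27,0,58),box(-27,27,0,0,58,87)])],
'tower':[cyl(36,0,36,6),cyl(20,6,20,52),cyl(27,52,27,96),cyl(27,96,2,108)],
'stand_oblong':[box(-85,85,-38,38,0,25)],'stand_square':[box(-55,55,-55,55,0,25)],'stand_round':[cyl(60,0,60,25)],
'mat':[box(-70,70,-60,60,0,4)]}
def render(p,n,x,y,z,yaw,S=3):
    im=np.zeros((400*S,640*S),np.uint8); m=R.from_euler('z',yaw).as_matrix()
    for P in M[n]:
        uv=proj(p,P@m.T+[x,y,z])*S+S/2
        cv2.fillConvexPoly(im,cv2.convexHull(np.round(uv).astype(np.int32)),1)
    return cv2.resize(im.astype(np.float32),(640,400),interpolation=cv2.INTER_AREA)
def maskat(p,n,x,y,z):
    c=proj(p,[[x,y,z+.02]])[0]; best=None
    for d in manip.masks_of(p,n):
        m=d['region']; ys,xs=np.nonzero(m)
        if len(xs) and np.hypot(xs.mean()-c[0],ys.mean()-c[1])<25: return m
def fit(ps,n,x,y,z,occ=(),yaws=None):
    # occ: list of (mask-rendered) ignore arrays per pic
    ms=[maskat(p,n,x,y,z) for p in ps]
    if yaws is None: yaws=np.arange(0,360 if n=='loco' else 180,15)
    def cost(v):
        c=0
        for i,p in enumerate(ps):
            if ms[i] is None: continue
            r=render(p,n,v[0],v[1],z,v[2]); w=np.ones_like(r) if not occ else 1-occ[i]
            a=ms[i].astype(np.float32)
            c+=1-(np.minimum(a,r)*w).sum()/(np.maximum(a,r)*w).sum()
        return c
    s=sorted((cost([x,y,np.radians(a)]),a) for a in yaws)[:3]
    b=min((minimize(cost,[x,y,np.radians(a)],method='Nelder-Mead',options=dict(initial_simplex=[[x,y,np.radians(a)],[x+.008,y,np.radians(a)],[x,y+.008,np.radians(a)],[x,y,np.radians(a+10)]],xatol=1e-4,fatol=1e-4)) for _,a in s),key=lambda r:r.fun)
    print(n,np.round(b.x[:2],4),round(np.degrees(b.x[2]),1),'cost',round(b.fun,3),[m is not None for m in ms],flush=True)
    return b.x
E
cat > m0.py <<'E'
from h import *
ps=[snap('top'),snap('scene')]
T={}
for n,x,y in (('loco',.482,-.314),('house',.663,-.077),('tower',.483,.042)):
    T[n]=fit(ps,n,x,y,.025)
for n,x,y,t in (('stand_oblong',.664,-.0815,'house'),('stand_square',.479,.0385,'tower'),('stand_round',.484,-.3155,'loco')):
    v=T[t]; occ=[cv2.dilate(render(p,t,v[0],v[1],.025,v[2]),np.ones((3,3))) for p in ps]
    fit(ps,n,x,y,0,occ)
fit(ps,'mat',.58,.297,0)
im=cv2.resize(ps[0]['frame'][90:250,220:540],None,fx=2.5,fy=2.5,interpolation=cv2.INTER_CUBIC)
cv2.imwrite('pics/crop1.png',im[:,:,::-1])
E
python3 m0.py
```

```text
loco [ 0.4835 -0.3141] 346.7 cost 0.297 [True, True]
house [ 0.6638 -0.0776] 27.3 cost 0.176 [True, True]
tower [0.4875 0.044 ] 5.0 cost 0.162 [True, True]
stand_oblong [ 0.6649 -0.0778] 21.5 cost 0.267 [True, True]
stand_square [0.4816 0.0423] 58.7 cost 0.228 [True, True]
stand_round [ 0.4843 -0.3145] 5.0 cost 0.17 [True, True]
mat [0.5801 0.297 ] 28.6 cost 0.094 [True, True]
```

View pics/crop1.png

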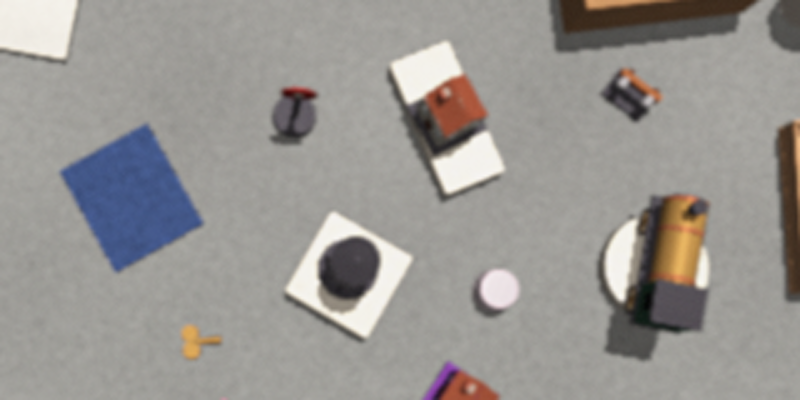

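The crop shows the chosen house with a red roof and grey plate, on the oblong stand. I'll check the fits with an overlay.

```bash
cat >> h.py <<'E'
def overlay(ps,items,crops,name,f=4):
    out=[]
    for p,(x0,x1,y0,y1) in zip(ps,crops):
        im=cv2.resize(p['frame'][:,:,::-1],None,fx=f,fy=f,interpolation=cv2.INTER_CUBIC)
        for n,x,y,z,yaw in items:
            m=R.from_euler('z',np.radians(yaw)).as_matrix()
            for P,col in zip(M[n],[(0,255,0),(255,255,0),(255,0,255),(0,255,255)]):
                uv=(proj(p,P@m.T+[x,y,z])+.5)*f
                cv2.polylines(im,[cv2.convexHull(np.round(uv).astype(np.int32))],True,col,1)
        out.append(im[y0*f:y1*f,x0*f:x1*f])
    w=max(o.shape[1] for o in out)
    out=[cv2.copyMakeBorder(o,0,0,0,w-o.shape[1],0) for o in out]
    cv2.imwrite(f'pics/{name}.png',np.vstack(out)); print(np.vstack(out).shape)
E
python3 - <<'E'
from h import *
ps=[snap('top'),snap('scene')]
it=[('loco',.4835,-.3141,.025,-13.3),('house',.6638,-.0776,.025,27.3),('tower',.4875,.044,.025,0),('stand_oblong',.6649,-.0778,0,21.5),('stand_square',.4816,.0423,0,58.7),('stand_round',.4843,-.3145,0,0)]
overlay(ps,it,[(325,515,95,230),(155,325,190,325)],'ov1',f=2.2*1) if 0 else None
ps2=ps+ps
overlay(ps,it,[(325,515,100,230),(155,320,190,310)],'ov1',f=4) 
im=cv2.imread('pics/ov1.png'); a=im[:520];b=im[520:]
cv2.imwrite('pics/ov1a.png',a);cv2.imwrite('pics/ov1b.png',b)
E
```

```text
(1000, 760, 3)
```

View pics/ov1a.png

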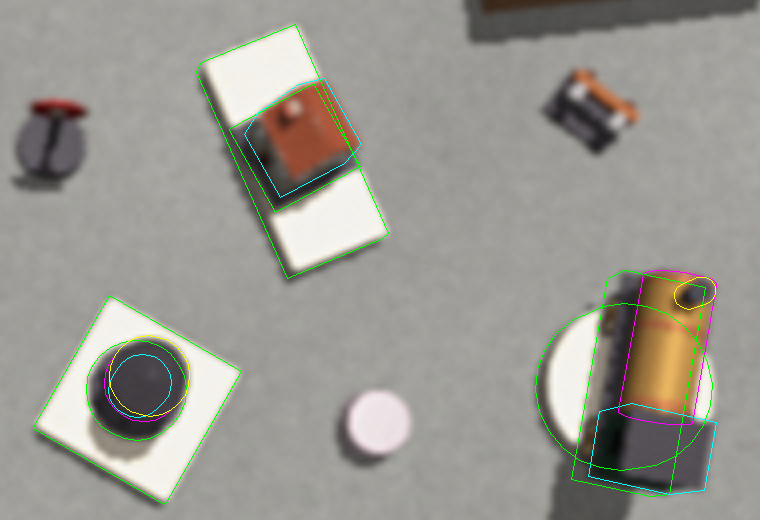

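View pics/ov1b.png

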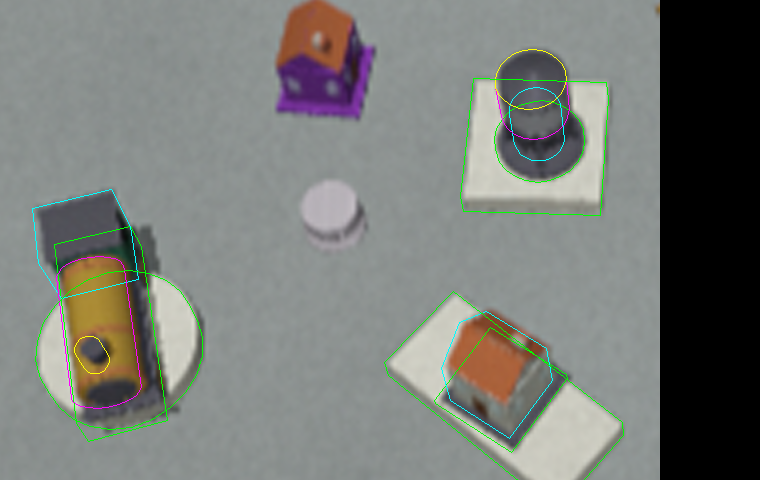

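Stands, tower and mat all line up with the overlay. The house and loco are within about 3 mm. The plan is tower → mat, house → square, loco → oblong, tower → round. First I approach the tower, turning the jaw axis from 69° to 27°.

```bash
python3 -m jog '{"offset":[[0.0148,-0.03,0],[0.0148,-0.03,0],[0.0148,-0.03,0],[0.0148,-0.03,0],[0.0148,-0.03,0],[0.0148,-0.03,0],[0.0148,-0.03,0],[0.0148,-0.03,0],[0.0148,-0.03,0],[0.0148,-0.03,0],[0.0148,-0.03,0],[0.0148,-0.03,0],[0.0148,-0.03,0],[0.0148,-0.03,0],[0.0148,-0.03,0],[0.0148,-0.03,0],[0.0148,-0.03,0],[0.0148,-0.03,0],[0,0,0],[0,0,0]],"yaw":[-7,-7,-7,-7,-7,-7,0,0,0,0,0,0,0,0,0,0,0,0,0,0],"jaw":[0,0,0,0,0,0,0,0,0,0,0,0,0,0,0,0,0,0,0,0]}' 35
```

```text
clock: 3.67
position: [0.4869, 0.0432, 0.2315]
ee_rot: [0.521, 0.853, 0.0, 0.0]
ft_force: [0.4, 0.7, -0.4]
grip_width: 1.0
grasp_force: 0.0
```

```bash
python3 -m jog '{"offset":[[0,0.0008,-0.025],[0,0,-0.025],[0,0,-0.025],[0,0,-0.025],[0,0,-0.02],[0,0,-0.015],[0,0,-0.01],[0,0,-0.007],[0,0,0],[0,0,0],[0,0,0],[0,0,0],[0,0,0],[0,0,0],[0,0,0],[0,0,0],[0,0,0],[0,0,0],[0,0,0],[0,0,0]],"yaw":[0,0,0,0,0,0,0,0,0,0,0,0,0,0,0,0,0,0,0,0],"jaw":[0,0,0,0,0,0,0,0,0,0,1,1,1,1,1,1,1,1,1,1]}' 35
python3 -m jog '{"offset":[[0,0,0],[0,0,0],[0,0,0],[0,0,0.005],[0,0,0.01],[0,0,0.01],[0,0,0.01],[0,0,0.01],[0,0,0.01],[0,0,0.005],[0,0,0],[0,0,0]],"yaw":[0,0,0,0,0,0,0,0,0,0,0,0],"jaw":[1,1,1,1,1,1,1,1,1,1,1,1]}' 35
python3 - <<'E'
from h import *
snap('scene','g1')
E
```

```text
clock: 5.33
position: [0.4869, 0.046, 0.0802]
ee_rot: [0.52, 0.854, 0.001, 0.0]
ft_force: [-1.9, 0.2, 6.8]
grip_width: 0.622
grasp_force: 36.2
clock: 6.33
position: [0.4865, 0.0459, 0.1395]
ee_rot: [0.52, 0.854, 0.0, 0.0]
ft_force: [-1.2, -1.1, -2.1]
grip_width: 0.622
grasp_force: 37.3
```

View pics/g1.png

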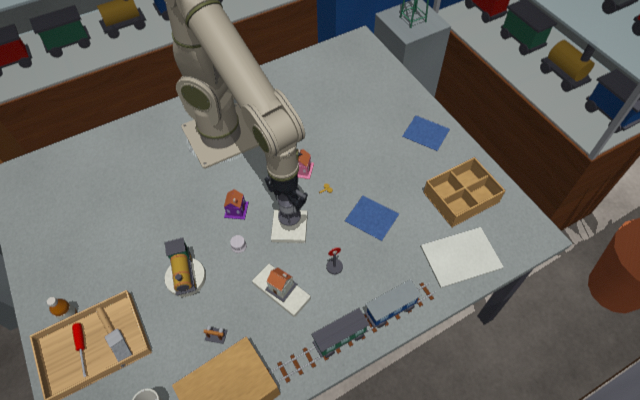

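The tower is held and lifted, at pixel (288,212). I carry it to the mat.

```bash
python3 -m jog '{"offset":[[0.0047,0.0125,0],[0.0094,0.025,0],[0.0094,0.025,0],[0.0094,0.025,0],[0.0094,0.025,0],[0.0094,0.025,0],[0.0094,0.025,0],[0.0094,0.025,0],[0.0094,0.025,0],[0.0094,0.025,0],[0.0047,0.0125,0],[0,0,0],[0,0,-0.015],[0,0,-0.02],[0,0,-0.018],[0,0,-0.01],[0,0,-0.006],[0,0,-0.004],[0,0,0],[0,0,0]],"yaw":[0,0,0,0,0,0,0,0,0,0,0,0,0,0,0,0,0,0,0,0],"jaw":[1,1,1,1,1,1,1,1,1,1,1,1,1,1,1,1,1,1,1,1]}' 35
python3 -m jog '{"offset":[[0,0,-0.003],[0,0,-0.003],[0,0,0],[0,0,0]],"yaw":[0,0,0,0],"jaw":[1,1,1,1]}' 35
```

```text
clock: 8.05
position: [0.5808, 0.2959, 0.067]
ee_rot: [0.52, 0.854, 0.0, 0.0]
ft_force: [0.5, -0.0, -2.1]
grip_width: 0.623
grasp_force: 37.5
clock: 8.38
position: [0.5804, 0.2958, 0.0603]
ee_rot: [0.52, 0.854, -0.0, -0.0]
ft_force: [-0.1, -0.1, -1.3]
grip_width: 0.624
grasp_force: 37.5
```

```bash
python3 -m jog '{"offset":[[0,0,-0.0015],[0,0,0],[0,0,0],[0,0,0],[0,0,0],[0,0,0],[0,0,0],[0,0,0],[0,0,0.01],[0,0,0.02],[0,0,0.03],[0,0,0.03],[0,0,0.03],[0,0,0.03],[0,0,0],[0,0,0]],"yaw":[0,0,0,0,0,0,0,0,0,0,0,0,0,0,0,0],"jaw":[1,1,0,0,0,0,0,0,0,0,0,0,0,0,0,0]}' 35
python3 - <<'E'
from h import *
p=snap('scene'); q=snap('top')
for r in (p,q): print([(np.round(d['at'],3),round(d['score'],2)) for d in manip.tip_of(r,'tower')])
im=cv2.resize(p['frame'][130:300,220:460],None,fx=2.5,fy=2.5);cv2.imwrite('pics/t1.png',im[:,:,::-1])
E
```

```text
clock: 9.72
position: [0.5814, 0.2961, 0.2116]
ee_rot: [0.52, 0.854, 0.002, 0.001]
ft_force: [-0.5, -0.5, -0.3]
grip_width: 1.0
grasp_force: 0.0
[(array([0.582, 0.292, 0.002]), 0.82)]
[(array([ 0.477,  0.042, -0.002]), 0.33)]
```

View pics/t1.png

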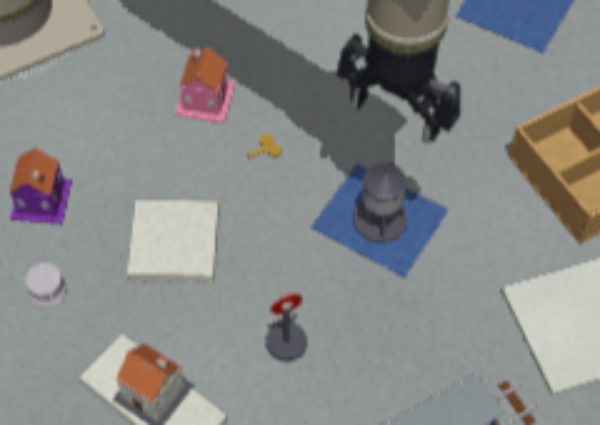

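The tower stands upright on the mat, at crop pixel (380,210). Next is the house; I refit it and the stand first.

```bash
python3 -m jog '{"offset":[[0.0042,-0.0187,0],[0.0083,-0.0374,0],[0.0083,-0.0374,0],[0.0083,-0.0374,0],[0.0083,-0.0374,0],[0.0083,-0.0374,0],[0.0083,-0.0374,0],[0.0083,-0.0374,0],[0.0083,-0.0374,0],[0.0083,-0.0374,0],[0.0042,-0.0187,0],[0,0,0],[0,0,0]],"yaw":[0,0,0,0,0,0,0,0,0,0,0,0,0],"jaw":[0,0,0,0,0,0,0,0,0,0,0,0,0]}' 35
python3 - <<'E'
from h import *
ps=[snap('top'),snap('scene')]
fit(ps,'stand_square',.4816,.0423,0,yaws=[55,60])
fit(ps,'house',.6638,-.0776,.025,yaws=[20,27,34,40])
fit([ps[0]],'loco',.4835,-.3141,.025,yaws=[-18,-13])
fit([ps[1]],'loco',.4835,-.3141,.025,yaws=[-18,-13])
E
```

```text
clock: 11.0
position: [0.663, -0.0799, 0.2076]
ee_rot: [0.521, 0.854, -0.001, -0.001]
ft_force: [0.6, -0.0, 0.2]
grip_width: 0.999
grasp_force: 0.0
stand_square [0.481  0.0421] 58.1 cost 0.465 [True, True]
house [ 0.663  -0.0764] 26.8 cost 0.131 [True, True]
loco [ 0.4827 -0.3159] -11.3 cost 0.164 [True]
loco [ 0.4757 -0.3104] -11.6 cost 0.14 [True]
```

```bash
python3 -m jog '{"offset":[[0.0005,0.003,-0.025],[0,0,-0.025],[0,0,-0.025],[0,0,-0.025],[0,0,-0.02],[0,0,-0.015],[0,0,-0.012],[0,0,-0.008],[0,0,-0.0045],[0,0,0],[0,0,0],[0,0,0],[0,0,0],[0,0,0],[0,0,0],[0,0,0],[0,0,0],[0,0,0],[0,0,0],[0,0,0]],"yaw":[0,0,0,0,0,0,0,0,0,0,0,0,0,0,0,0,0,0,0,0],"jaw":[0,0,0,0,0,0,0,0,0,0,0,1,1,1,1,1,1,1,1,1]}' 35
python3 -m jog '{"offset":[[0,0,0],[0,0,0],[0,0,0],[0,0,0.005],[0,0,0.01],[0,0,0.01],[0,0,0.015],[0,0,0.015],[0,0,0.01],[0,0,0.005],[0,0,0],[0,0,0]],"yaw":[0,0,0,0,0,0,0,0,0,0,0,0],"jaw":[1,1,1,1,1,1,1,1,1,1,1,1]}' 35
```

```text
clock: 13.07
position: [0.6645, -0.0753, 0.0502]
ee_rot: [0.52, 0.854, 0.0, 0.0]
ft_force: [-1.4, -0.3, 6.3]
grip_width: 0.624
grasp_force: 38.5
clock: 14.07
position: [0.6639, -0.0751, 0.1191]
ee_rot: [0.52, 0.854, 0.0, -0.0]
ft_force: [0.5, 0.1, -2.1]
grip_width: 0.625
grasp_force: 37.6
```

```bash
python3 -m jog '{"offset":[[-0.0092,0.0058,0],[-0.0183,0.0117,0],[-0.0183,0.0117,0],[-0.0183,0.0117,0],[-0.0183,0.0117,0],[-0.0183,0.0117,0],[-0.0183,0.0117,0],[-0.0183,0.0117,0],[-0.0183,0.0117,0],[-0.0183,0.0117,0],[-0.0092,0.0058,0],[0,0,0],[0,0,-0.015],[0,0,-0.02],[0,0,-0.014],[0,0,-0.008],[0,0,-0.006],[0,0,-0.003],[0,0,0],[0,0,0]],"yaw":[0,3.9,3.9,3.9,3.9,3.9,3.9,3.9,3.9,0,0,0,0,0,0,0,0,0,0,0],"jaw":[1,1,1,1,1,1,1,1,1,1,1,1,1,1,1,1,1,1,1,1]}' 35
python3 - <<'E'
from h import *
p=snap('scene');im=cv2.resize(p['frame'][170:290,220:380],None,fx=4,fy=4,interpolation=cv2.INTER_CUBIC);cv2.imwrite('pics/h1.png',im[:,:,::-1])
E
```

```text
clock: 15.73
position: [0.4814, 0.0416, 0.0538]
ee_rot: [0.271, 0.963, 0.0, 0.0]
ft_force: [0.9, -0.1, -1.4]
grip_width: 0.628
grasp_force: 37.6
```

View pics/h1.png

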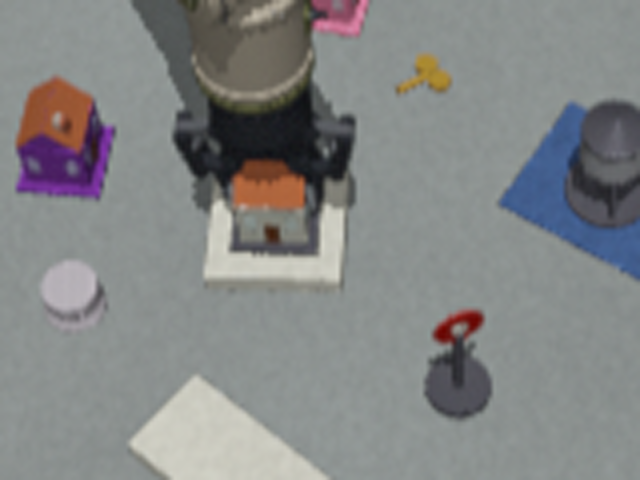

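The house at (270,210) is square on its stand. I lower it the last 3 mm and release.

```bash
python3 -m jog '{"offset":[[0,0,-0.002],[0,0,-0.002],[0,0,0],[0,0,0],[0,0,0],[0,0,0],[0,0,0],[0,0,0],[0,0,0],[0,0,0.01],[0,0,0.02],[0,0,0.03],[0,0,0.035],[0,0,0.035],[0,0,0.03],[0,0,0],[0,0,0]],"yaw":[0,0,0,0,0,0,0,0,0,0,0,0,0,0,0,0,0],"jaw":[1,1,1,0,0,0,0,0,0,0,0,0,0,0,0,0,0]}' 35
python3 - <<'E'
from h import *
ps=[snap('top'),snap('scene')]
fit(ps,'stand_oblong',.6649,-.0778,0,yaws=[20,25])
fit([ps[0]],'loco',.4835,-.3141,.025,yaws=[-18,-13])
fit([ps[1]],'house',.481,.042,.025,yaws=[58])
fit([ps[1]],'loco',.4835,-.3141,.025,yaws=[-18,-13])
overlay(ps,[('loco',.4827,-.3147,.025,-11.5)],[(440,540,150,240),(150,250,220,310)],'ov2',f=6)
im=cv2.imread('pics/ov2.png'); cv2.imwrite('pics/ov2.png',cv2.resize(np.hstack([im[:540],im[540:]]),(800,360)))
E
```

```text
clock: 17.2
position: [0.4819, 0.0418, 0.2116]
ee_rot: [0.271, 0.963, 0.001, 0.002]
ft_force: [-0.1, -0.9, -1.6]
grip_width: 1.001
grasp_force: 0.0
stand_oblong [ 0.6657 -0.0774] 20.9 cost 0.526 [True, True]
loco [ 0.4854 -0.315 ] -12.9 cost 0.131 [True]
house [0.4825 0.0462] 56.6 cost 0.062 [True]
loco [ 0.4716 -0.3089] -11.5 cost 0.154 [True]
(1080, 600, 3)
```

View pics/ov2.png

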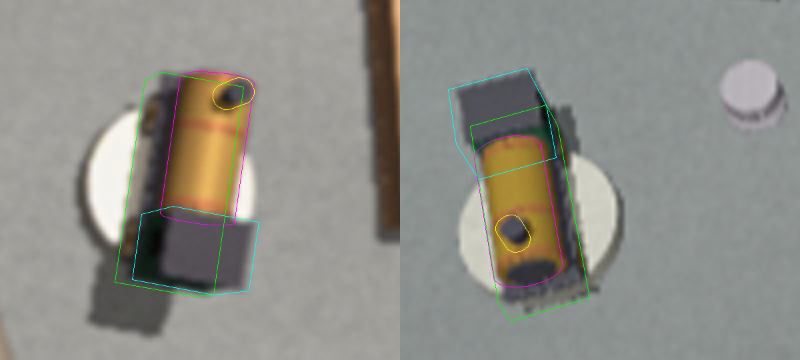

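Loco fit agrees in both views (boiler centred in its outline). I go over it, with the jaw axis at 78°.

```bash
python3 -m jog '{"offset":[[0.0006,-0.018,0],[0.001,-0.036,0],[0.001,-0.036,0],[0.001,-0.036,0],[0.001,-0.036,0],[0.001,-0.036,0],[0.001,-0.036,0],[0.001,-0.036,0],[0.001,-0.036,0],[0.001,-0.036,0],[0.001,-0.0168,0],[0,0,0],[0,0,0],[0,0,0]],"yaw":[0,3.25,3.25,3.25,3.25,3.25,3.25,0,0,0,0,0,0,0],"jaw":[0,0,0,0,0,0,0,0,0,0,0,0,0,0]}' 35
```

```text
clock: 18.72
position: [0.4917, -0.3161, 0.2088]
ee_rot: [0.103, 0.995, 0.0, -0.0]
ft_force: [-0.9, 0.8, -0.6]
grip_width: 1.0
grasp_force: 0.0
```

```bash
python3 -m jog '{"offset":[[0.0005,0,-0.025],[0,0,-0.025],[0,0,-0.025],[0,0,-0.02],[0,0,-0.018],[0,0,-0.014],[0,0,-0.01],[0,0,-0.007],[0,0,0],[0,0,0],[0,0,0],[0,0,0],[0,0,0],[0,0,0],[0,0,0],[0,0,0],[0,0,0],[0,0,0],[0,0,0],[0,0,0]],"yaw":[0,0,0,0,0,0,0,0,0,0,0,0,0,0,0,0,0,0,0,0],"jaw":[0,0,0,0,0,0,0,0,0,0,1,1,1,1,1,1,1,1,1,1]}' 45
python3 -m jog '{"offset":[[0,0,0],[0,0,0],[0,0,0],[0,0,0.005],[0,0,0.01],[0,0,0.01],[0,0,0.015],[0,0,0.015],[0,0,0.01],[0,0,0.005],[0,0,0],[0,0,0]],"yaw":[0,0,0,0,0,0,0,0,0,0,0,0],"jaw":[1,1,1,1,1,1,1,1,1,1,1,1]}' 45
python3 - <<'E'
from h import *
ps=[snap('top'),snap('scene')]
fit(ps,'loco',.483,-.3145,.095,yaws=[-12])
fit([ps[1]],'loco',.483,-.3145,.095,yaws=[-12])
p=ps[1];im=cv2.resize(p['frame'][190:310,120:280],None,fx=4,fy=4,interpolation=cv2.INTER_CUBIC);cv2.imwrite('pics/l1.png',im[:,:,::-1])
E
```

```text
clock: 20.38
position: [0.4925, -0.3173, 0.0663]
ee_rot: [0.104, 0.995, 0.0, 0.001]
ft_force: [-1.2, 1.1, 6.0]
grip_width: 0.547
grasp_force: 45.3
clock: 21.38
position: [0.492, -0.3169, 0.1352]
ee_rot: [0.104, 0.995, 0.0, 0.0]
ft_force: [0.1, 0.3, -2.2]
grip_width: 0.552
grasp_force: 46.5
loco [ 0.4835 -0.313 ] -10.8 cost 0.89 [True, True]
loco [ 0.4706 -0.3128] -10.5 cost 0.548 [True]
```

View pics/l1.png

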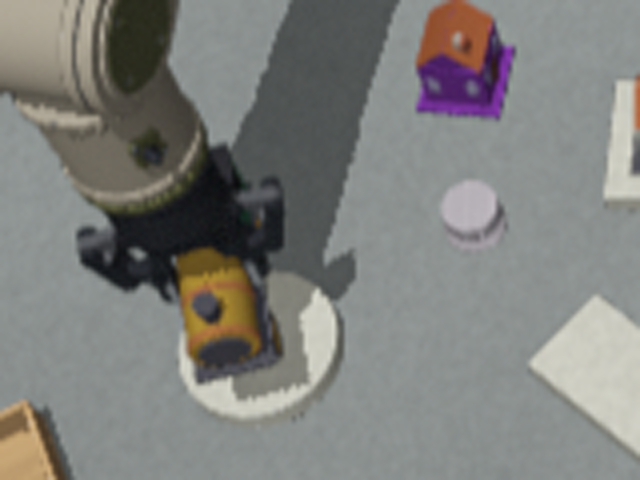

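The loco hangs level in the jaws at (215,310). I carry it to the oblong stand, turning +33.2°.

```bash
python3 -m jog '{"offset":[[0.0083,0.011,0],[0.0166,0.0221,0],[0.0166,0.0221,0],[0.0166,0.0221,0],[0.0166,0.0221,0],[0.0166,0.0221,0],[0.0166,0.0221,0],[0.0166,0.0221,0],[0.0166,0.0221,0],[0.0166,0.0221,0],[0.0166,0.0221,0],[0.0083,0.011,0],[0,0,0],[0,0,-0.015],[0,0,-0.02],[0,0,-0.015],[0,0,-0.008],[0,0,-0.004],[0,0,0],[0,0,0]],"yaw":[0,3.32,3.32,3.32,3.32,3.32,3.32,3.32,3.32,3.32,3.32,0,0,0,0,0,0,0,0,0],"jaw":[1,1,1,1,1,1,1,1,1,1,1,1,1,1,1,1,1,1,1,1]}' 45
python3 - <<'E'
from h import *
ps=[snap('top'),snap('scene')]
print(manip.get_obs()['joint_pos'])
for p in ps: print([(np.round(d['at'],3),round(d['score'],2)) for d in manip.tip_of(p,'loco')])
overlay(ps,[('loco',.665,-.0778,.0315,21.3),('stand_oblong',.665,-.0778,0,21.3)],[(360,460,90,180),(230,330,240,330)],'ov3',f=6)
im=cv2.imread('pics/ov3.png'); cv2.imwrite('pics/ov3.png',cv2.resize(np.hstack([im[:540],im[540:]]),(800,360)))
E
```

```text
clock: 23.3
position: [0.675, -0.0743, 0.0741]
ee_rot: [-0.185, 0.983, -0.0, 0.0]
ft_force: [0.6, -0.1, -2.4]
grip_width: 0.55
grasp_force: 46.6
[-0.27422208  0.59805038  0.44638162  1.49391005 -0.27492928  1.11038439
  2.16876015]
[(array([ 0.667, -0.078,  0.032]), 0.58)]
[(array([ 0.665, -0.078,  0.031]), 0.64)]
(1080, 600, 3)
```

View pics/ov3.png

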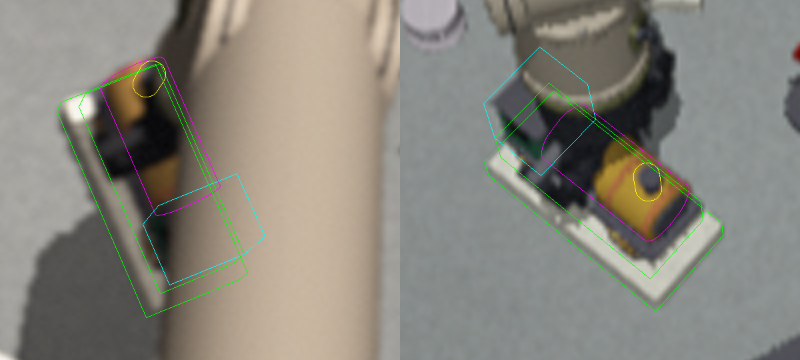

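The loco lies along the stand and matches the outline; both networks put it within 2 mm. I lower and release.

```bash
python3 -m jog '{"offset":[[0,0,-0.003],[0,0,-0.003],[0,0,-0.002],[0,0,0],[0,0,0],[0,0,0],[0,0,0],[0,0,0],[0,0,0],[0,0,0],[0,0,0.01],[0,0,0.02],[0,0,0.03],[0,0,0.035],[0,0,0.035],[0,0,0.035],[0,0,0],[0,0,0]],"yaw":[0,0,0,0,0,0,0,0,0,0,0,0,0,0,0,0,0,0],"jaw":[1,1,1,1,0,0,0,0,0,0,0,0,0,0,0,0,0,0]}' 45
```

```text
clock: 25.0
position: [0.6757, -0.0745, 0.2337]
ee_rot: [-0.185, 0.983, -0.0, 0.002]
ft_force: [-0.3, 1.1, -0.2]
grip_width: 1.001
grasp_force: 0.0
```

```bash
python3 -m jog '{"offset":[[-0.0043,0.0169,0],[-0.0086,0.0337,0],[-0.0086,0.0337,0],[-0.0086,0.0337,0],[-0.0086,0.0337,0],[-0.0086,0.0337,0],[-0.0086,0.0337,0],[-0.0086,0.0337,0],[-0.0086,0.0337,0],[-0.0086,0.0337,0],[-0.0086,0.0337,0],[-0.0043,0.0168,0],[0,0,0],[0,0,0]],"yaw":[-6,-6,-6,-6,-6,-6,-6,-6,-6,-6,-6,0,0,0],"jaw":[0,0,0,0,0,0,0,0,0,0,0,0,0,0]}' 35
python3 - <<'E'
from h import *
ps=[snap('top'),snap('scene')]
fit(ps,'tower',.5805,.296,.004,yaws=[0])
fit(ps,'stand_round',.4843,-.3145,0,yaws=[0])
fit(ps,'loco',.665,-.0778,.025,yaws=[21])
fit(ps,'house',.481,.042,.025,yaws=[58,-32])
for p in ps:
  for n in('loco','house','tower','stand_round'): print(n,[(np.round(d['at'],3),round(d['score'],2)) for d in manip.tip_of(p,n)])
E
```

```text
clock: 26.17
position: [0.579, 0.2976, 0.2291]
ee_rot: [0.379, 0.925, -0.001, -0.001]
ft_force: [0.8, 0.1, -0.4]
grip_width: 0.999
grasp_force: 0.0
tower [0.5821 0.2972] -2.3 cost 0.037 [False, True]
stand_round [ 0.484  -0.3141] 5.3 cost 0.1 [True, True]
loco [ 0.6663 -0.0763] 20.3 cost 0.313 [True, True]
house [0.4839 0.0437] 56.4 cost 0.226 [True, True]
loco [(array([ 0.665, -0.078,  0.02 ]), 0.75), (array([0.483, 0.039, 0.024]), 0.34)]
house [(array([ 0.328, -0.083, -0.001]), 0.61)]
tower []
stand_round [(array([ 0.483, -0.316, -0.   ]), 0.56)]
loco [(array([ 0.664, -0.08 ,  0.024]), 0.74)]
house [(array([ 0.291,  0.186, -0.002]), 0.68), (array([0.481, 0.042, 0.028]), 0.59), (array([ 0.333, -0.078,  0.002]), 0.56), (array([ 0.484, -0.313, -0.007]), 0.31)]
tower [(array([0.582, 0.295, 0.004]), 0.8), (array([0.482, 0.043, 0.026]), 0.47)]
stand_round [(array([ 0.481, -0.313, -0.001]), 0.85)]
```

Both placed toys are well in. Now the tower: descend 0.170 to TCP z ≈ 0.059, grip, and lift to TCP ≈ 0.23.

```bash
python3 -m jog '{"offset":[[0.002,-0.001,-0.025],[0,0,-0.025],[0,0,-0.025],[0,0,-0.025],[0,0,-0.025],[0,0,-0.018],[0,0,-0.013],[0,0,-0.009],[0,0,-0.005],[0,0,0],[0,0,0],[0,0,0],[0,0,0],[0,0,0],[0,0,0],[0,0,0],[0,0,0],[0,0,0],[0,0,0],[0,0,0]],"yaw":[0,0,0,0,0,0,0,0,0,0,0,0,0,0,0,0,0,0,0,0],"jaw":[0,0,0,0,0,0,0,0,0,0,0,1,1,1,1,1,1,1,1,1]}' 35
python3 -m jog '{"offset":[[0,0,0],[0,0,0],[0,0,0],[0,0,0.005],[0,0,0.012],[0,0,0.02],[0,0,0.025],[0,0,0.03],[0,0,0.03],[0,0,0.025],[0,0,0.015],[0,0,0.008],[0,0,0],[0,0,0]],"yaw":[0,0,0,0,0,0,0,0,0,0,0,0,0,0],"jaw":[1,1,1,1,1,1,1,1,1,1,1,1,1,1]}' 35
```

```text
clock: 28.73
position: [0.5825, 0.2959, 0.0613]
ee_rot: [0.38, 0.925, 0.001, 0.0]
ft_force: [-0.5, -1.1, 6.3]
grip_width: 0.621
grasp_force: 37.0
clock: 29.9
position: [0.5818, 0.2956, 0.2299]
ee_rot: [0.38, 0.925, -0.0, -0.0]
ft_force: [-0.4, -0.2, -2.3]
grip_width: 0.62
grasp_force: 37.3
```

```bash
python3 -m jog '{"offset":[[-0.0029,-0.018,0],[-0.0058,-0.0359,0],[-0.0058,-0.0359,0],[-0.0058,-0.0359,0],[-0.0058,-0.0359,0],[-0.0058,-0.0359,0],[-0.0058,-0.0359,0],[-0.0058,-0.0359,0],[-0.0058,-0.0359,0],[-0.0058,-0.0359,0],[-0.0058,-0.0359,0],[-0.0058,-0.0359,0],[-0.0058,-0.0359,0],[-0.0058,-0.0359,0],[-0.0058,-0.0359,0],[-0.0058,-0.0359,0],[-0.0058,-0.0359,0],[-0.0029,-0.018,0],[0,0,0],[0,0,0]],"yaw":[0,0,0,0,0,0,0,0,0,0,0,0,0,0,0,0,0,0,0,0],"jaw":[1,1,1,1,1,1,1,1,1,1,1,1,1,1,1,1,1,1,1,1]}' 35
```

```text
clock: 31.57
position: [0.4821, -0.3157, 0.2289]
ee_rot: [0.382, 0.924, -0.0, -0.001]
ft_force: [0.9, 0.2, -1.8]
grip_width: 0.623
grasp_force: 37.5
```

Adjust by (+0.0018, +0.0012) and lower 0.141, stopping about 5 mm short.

```bash
python3 -m jog '{"offset":[[0.0018,0.0012,-0.015],[0,0,-0.025],[0,0,-0.03],[0,0,-0.025],[0,0,-0.02],[0,0,-0.012],[0,0,-0.008],[0,0,-0.005],[0,0,-0.002],[0,0,0],[0,0,0]],"yaw":[0,0,0,0,0,0,0,0,0,0,0],"jaw":[1,1,1,1,1,1,1,1,1,1,1]}' 35
python3 - <<'E'
from h import *
ps=[snap('top'),snap('scene')]
for p in ps: print([(np.round(d['at'],3),round(d['score'],2)) for d in manip.tip_of(p,'tower')])
E
```

```text
clock: 32.48
position: [0.4857, -0.3138, 0.0892]
ee_rot: [0.38, 0.925, 0.0, 0.001]
ft_force: [0.5, -0.3, -1.8]
grip_width: 0.622
grasp_force: 37.4
[(array([ 0.486, -0.313,  0.03 ]), 0.7)]
[(array([ 0.486, -0.313,  0.03 ]), 0.83)]
```

```bash
python3 -m jog '{"offset":[[-0.001,0,-0.003],[0,0,-0.003],[0,0,-0.0015],[0,0,0],[0,0,0],[0,0,0],[0,0,0],[0,0,0],[0,0,0],[0,0,0],[0,0,0.01],[0,0,0.02],[0,0,0.03],[0,0,0.035],[0,0,0.035],[0,-0.03,0.02],[0,-0.03,0],[0,0,0],[0,0,0]],"yaw":[0,0,0,0,0,0,0,0,0,0,0,0,0,0,0,0,0,0,0],"jaw":[1,1,1,1,0,0,0,0,0,0,0,0,0,0,0,0,0,0,0]}' 35
python3 - <<'E'
from h import *
ps=[snap('top'),snap('scene')]
fit(ps,'tower',.4845,-.3145,.025,yaws=[0])
for p in ps:
  for n in('loco','house','tower','signal','buffer','polish'): print(n,[(np.round(d['at'],3),round(d['score'],2)) for d in manip.tip_of(p,n)])
it=[('loco',.665,-.0778,.025,21.3),('house',.481,.042,.025,58.4),('tower',.484,-.3143,.025,0),('stand_oblong',.665,-.0778,0,21.3),('stand_square',.4813,.0422,0,58.4)]
overlay([ps[1]],it,[(145,345,180,320)],'end',f=4)
E
```

```text
clock: 34.27
position: [0.4832, -0.3756, 0.2316]
ee_rot: [0.382, 0.924, -0.001, 0.0]
ft_force: [0.3, 0.6, -1.0]
grip_width: 0.996
grasp_force: 0.0
tower [ 0.485  -0.3133] 2.5 cost 0.173 [True, True]
loco [(array([ 0.666, -0.075,  0.023]), 0.96), (array([ 0.46 , -0.126, -0.001]), 0.21)]
house [(array([0.485, 0.041, 0.026]), 0.94), (array([ 0.33 , -0.084,  0.003]), 0.88), (array([ 0.289,  0.188, -0.002]), 0.7)]
tower [(array([ 0.488, -0.312,  0.019]), 0.91)]
signal [(array([ 0.67 ,  0.101, -0.001]), 0.86)]
buffer [(array([ 0.694, -0.304, -0.001]), 0.69)]
polish [(array([ 0.461, -0.13 , -0.   ]), 0.59)]
loco [(array([ 0.665, -0.081,  0.023]), 0.95)]
house [(array([0.485, 0.04 , 0.025]), 0.61), (array([0.292, 0.189, 0.001]), 0.6), (array([ 0.333, -0.076, -0.002]), 0.58)]
tower [(array([ 0.486, -0.316,  0.023]), 0.75)]
signal [(array([0.677, 0.096, 0.   ]), 0.7)]
buffer [(array([ 0.691, -0.307,  0.002]), 0.71)]
polish [(array([ 0.461, -0.131,  0.001]), 0.78)]
(560, 800, 3)
```

View pics/end.png

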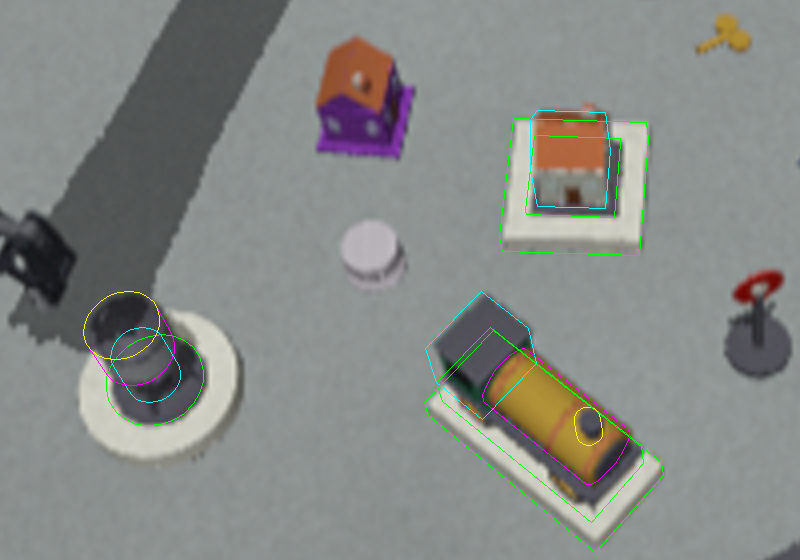

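All three toys stand upright and centred: tower (150,370), house (573,175), loco (545,400). The bystanders have not moved.

```bash
python3 -c "
from workcell import manip
print(manip.hand_in())"
```

```text
the job is handed in; nothing more can be done
None
```

The job is handed in at about 34 s of 125 s: the last pictures show the locomotive, station house and water tower upright and centred on their own stands to within about 5 mm, after the tower was first set down and released on the mat, and the three bystanders are where they started; hand-in returned no verdict.

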